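# Bolt the lens case shut

### The arm

A 6-joint arm with a two-finger parallel gripper is mounted at the origin on the work surface. World frame = base frame: x ahead of the robot, y to its left, z up, the work surface at z = 0. Lengths are in m, angles in rad, forces in N, time in s.
With the tool pointing down it reaches from about 0.375 to 0.975 m from the base axis. Payload 3.8 kg.
Tool frame: the origin (TCP) lies on the centre line of the jaws, within the pads' length; the fingertips stand 22 mm ahead of it and the grasp point (between the pads) lies 3 mm ahead of it; z points along the fingers, y is the line along which they close (so a half turn about z gives the same grasp; the last joint's range is limited). The gripper opens to 88 mm and grips with 3 to 60 N. Pads are 18 mm wide; open, the fingers measure 123 mm over their backs; the gripper's body (75 mm by 187 mm) begins 45 mm behind the grasp point.
Start: joints at [-1.299, 0.264, 1.604, -0, 1.274, -0.037], TCP at [0.205, -0.643, 0.261] pointing down, gripper open.
Joint ranges: [-2.63, 2.63], [-0.94, 2.18], [0.31, 2.57], [-1.31, 4.45], [0, 2.66], [-2.55, 2.55]. Speed limits (rad/s): [2.57, 2.57, 3.14, 3.14, 3.14, 3.14].

### API

Orientations are given as a unit quaternion [w, x, y, z].
In Python, from workcell import read_state, capture, camera_model, workorder, spot_in, trace gives the robot as it stands.
- The arm moves only by the shell command python3 -m inch 'ROWS' [FORCE]. ROWS is text: rows parted by semicolons, each of 5 numbers parted by spaces: the shift along the tool's x, y, z in units of 0.5 m (1.0 is 0.5 m), then the turn about the tool's z in units of pi rad (1.0 is pi rad), then the closure, from -1 (fully open) to 1 (shut), so that 0 is half open. In form: dx dy dz yaw hand; .... A call has exactly 10 rows; each row shifts and turns the commanded pose from where the row before left it, along the tool's axes as they then stand; what a row does not reach is not made up. A row lasts 1/10 s, in which the tool goes at most 50 mm and 8.59 degrees, less where a joint would pass 70% of its speed; a pose out of reach is approached as far as the arm can. A call with a number of a shift or a turn outside -1 to 1 is refused whole. A call with a gripper value outside its range is refused whole. The fingers move at their own pace and stop on an object; FORCE is the grip in N (left out, the last holds). Time passes only in rows, so rows that do not move let the fingers close, or fill a call up. It gives the time, the measured TCP pose, the force, the opening and the grip force at its end, in the units of the state.
- read_state(): the state, without advancing time (a new reading comes with each control period).
- capture(name): name is "scene" or "top" or "wrist"; returns the picture (384x512x3 uint8, red, green, blue); there is no depth.
- camera_model(name): a dict with "K" (3x3 intrinsics, pixels), "k1" (the pictures are not rectified: a ray, as slopes to the right and down, at radius r is drawn at 1 + k1 r^2 times it, then the intrinsics apply), "extrinsics" (4x4, takes a point from world to camera coordinates). Camera axes: x right, y down, z forward; pixel columns grow to the right and rows downward; lengths in m; the calibration is good to about 2 mm. A picture is of the moment at which its call begins: read the wrist's pose just before it. camera_model takes no time and is no camera call; for the wrist camera it gives the pose at the moment of the call.
- workorder.close_job(): hands the job in; it is judged then, once.
Trained networks look in the newest picture that a camera, given by its name, has taken for a name from the list of things; names that differ only in an ending like _2 or _b are one class to them, and where a whole thing is asked for, a point or a joint stands for the part that bears it (a point fixed in the world has none). Each returns a list of dicts, best first, with "score" (0 to 1); they miss things now and then, are a little off and sometimes report something else, mostly with a low value. They report only what shows in the picture. A call takes as long as a camera call.
- spot_in(label, camera): "location" ([x, y, z] in m, in world coordinates, good to about 4 mm: the middle of the surface that is visible of it).
- trace(label, camera): "region" (384x512 bool, what is visible of it).
The state is a dict: "time": time; "joint_positions": joint angles; "joint_velocities": joint speeds; "effort": joint torques, N m; "tool_pos": TCP position; "tool_rot": TCP orientation; "ft_force": force on the tool from outside, world axes, zero at the start; "wrist_torque": the same for the moment, N m; "opening": opening from 0.0 (shut) to 1.0 (fully open); "gripper_force": force on a finger pad.
Only numpy, scipy, OpenCV 4.12 (cv2) and the standard library are available. Lean on these libraries where they do the work, as an engineer would, in place of code of your own. Each camera call takes 0.05 s, during which the arm holds its last target. There are 200 camera calls.

### The job

Lock the closed wooden lens case for carrying: slide the barrel bolt on its lid all the way across into the keeper on the other leaf, then turn the bolt's handle fully down into the notch so that it lies flat beside the barrel. Leave the other things on the case and the table where they lie, and let go.

Things in the scene. Friction and masses are not known exactly. Their poses are not given: they have to be found in the camera images.
- case: Closed wooden case, 266 (x) by 360 (y) by 60 mm high, fixed to the table; origin at the centre of its underside, flat lid top 60 mm above it. The lid is two leaves that meet in a seam along the case's x axis at y = 0; the bolt spans the seam.
- bolt: Fixed metal barrel bolt housing on the lid. Origin on the lid's top, under the barrel's axis, at the seam; axes parallel to the case's. The barrel lies along y, axis 28 mm above the lid; the bolt shoots to +y. Housing: y -105 to -8 mm, x -14 to 14 mm, 41 mm high, a 13 mm wide slot along its top for the handle; fixing plates 3 mm thick reach x = +-27 mm.
- notch (a point): Middle of the notch in the housing's -x wall, at the axis height (bolt frame -10, -29.5, 28 mm). The notch is 17 mm wide along y (-38 to -21 mm), open to the slot above and down to the axis.
- keeper (a point): Middle of the keeper, a pierced metal block 28 (x) by 24 (y) mm and 41 mm high on the other leaf, at the axis height (bolt frame 0, 24, 28 mm); the rod's end enters it.
- home (a point): Fixed point on the barrel's axis, 28 mm above the lid, where the foot of the handle sits when the bolt is fully across (bolt frame 0, -30, 28 mm); axes as the bolt's. The knob ends 50 mm from here in the -x direction when the handle is fully down.
- knob (a point): Centre of the ball knob, 18 mm in diameter, on the end of the bolt's straight handle. The handle is a round stem 8 mm in diameter standing square on the bolt rod; the knob's centre is 50 mm from the rod's axis, so 78 mm above the lid while the handle is upright.
- bolt_slide (a joint): Slide of the bolt (m) along the bolt's +y: 0 fully withdrawn, 0.050 fully across at its stop. Friction about 2.5 N, it stays where it is left. The handle fits the notch only beyond about 0.046.
- bolt_turn (a joint): Turn of the handle about the barrel's axis (rad): 0 upright, positive as it goes down towards the bolt's -x side, 1.57 fully down (level). In the slot it can lean only about 0.2 either way; the slot's wall stops it except at the notch. Friction holds it at any angle; about 1 N at the knob moves it.
- trial_frame: Bystander: metal trial frame (two 44 mm rings and two side arms, 10 mm high, about 90 by 100 mm) lying on the lid's left (+y) leaf; origin between the rings, on its underside.
- lens_a: Bystander: metal-rimmed trial lens, 38 mm across, 5 mm thick with a small tab, lying on the lid behind the barrel; origin at the centre of its underside.
- pen: Bystander: pen, 140 mm long, 9 mm thick, along its x axis, lying on the lid near the front edge of the right leaf; origin under its middle.
- lens_b: Bystander: another such lens, on the table right of the case; origin at the centre of its underside.
- scope: Bystander: black hand-held ophthalmoscope, 220 mm long, 36 mm high, on the table right of the case; origin under its middle.
- occluder: Bystander: flat black eye-cover paddle, 190 mm long, 6 mm thick, on the table left of the case; origin under the handle's middle.
- glasses_case: Bystander: grey spectacle case, 160 by 60 by 42 mm, on the table left of the case; origin at the centre of its underside.

How it is judged:
By the outcome, as a careful person would: the job done as asked, in the order asked, and still so for the second after the job is handed in, with the robot touching nothing.
It also fails if it takes over 48 s, if anything falls off the work surface, if the arm or the gripper's body presses on something with over 40 N, if the wrist force passes 120 N, or if a joint passes its speed limit or range.

## Working session

There is one attempt and no reset: what is moved stays moved. The work goes in short steps, Python scripts to look and compute and a shell command to move; the robot and the scene stay as the last step left them, time stands still between calls to the robot, and variables do not carry over. Pictures are saved under pics/ and viewed, at most 10 in all, crops included, and the job is handed in when it is done.

```bash
mkdir -p pics
cat > h.py <<'E'
import numpy as np, cv2
from workcell import *
def snap(c,n):
    im=capture(c); cv2.imwrite(f'pics/{n}.png',cv2.cvtColor(im,cv2.COLOR_RGB2BGR)); return im
def proj(c,p):
    m=camera_model(c);E=np.array(m['extrinsics']);q=E[:3,:3]@np.array(p)+E[:3,3]
    a=q[:2]/q[2];a=a*(1+m['k1']*(a@a));K=np.array(m['K']);return K[:2,:2]@a+K[:2,2]
E
python3 - <<'E'
from h import *
s=read_state();print(s['time'],s['tool_pos'],s['tool_rot'],s['opening'])
for c in('scene','top'):
    snap(c,c+'1')
    for l in('case','bolt','knob','keeper','notch','trial_frame','lens_a','pen','home'):
        try: print(c,l,[(np.round(d['location'],4).tolist(),round(d['score'],2)) for d in spot_in(l,c)[:2]])
        except Exception as e: print(c,l,e)
print(read_state()['time'])
E
```

```text
0.0 [ 0.20497154 -0.64246605  0.25942031] [-1.08036868e-03  9.88103870e-01  1.53784121e-01 -1.36364096e-04] 0.999618676972551
scene case [([0.6121, -0.0172, 0.0633], 0.96)]
scene bolt [([0.5903, -0.0835, 0.0878], 0.94), ([0.6539, -0.1062, 0.0654], 0.57)]
scene knob [([0.6613, 0.3845, 0.0437], 0.73)]
scene keeper [([0.5898, -0.085, 0.0924], 0.82)]
scene notch [([0.5945, -0.0849, 0.0916], 0.63), ([0.4371, -0.0603, 0.0683], 0.47)]
scene trial_frame [([0.5912, -0.0836, 0.0915], 0.72), ([0.6222, 0.0705, 0.0697], 0.67)]
scene lens_a [([0.6554, -0.105, 0.0663], 0.63), ([0.5883, -0.0864, 0.0901], 0.42)]
scene pen [([0.4384, -0.0615, 0.0661], 0.74)]
scene home [([0.592, -0.0846, 0.0904], 0.69), ([0.5641, -0.1077, 0.1357], 0.56)]
top case [([0.5601, -0.0262, 0.0641], 0.91)]
top bolt [([0.5772, -0.0801, 0.0939], 0.86)]
top knob []
top keeper [([0.5774, -0.0741, 0.0958], 0.81)]
top notch [([0.5837, -0.0821, 0.0915], 0.78), ([0.6292, -0.4079, 0.0306], 0.75)]
top trial_frame [([0.6234, 0.0707, 0.0718], 0.51)]
top lens_a [([0.3985, -0.3725, 0.0045], 0.7)]
top pen [([0.4352, -0.0645, 0.0661], 0.5)]
top home [([0.5809, -0.0765, 0.0948], 0.56)]
1.0
```

View pics/top1.png

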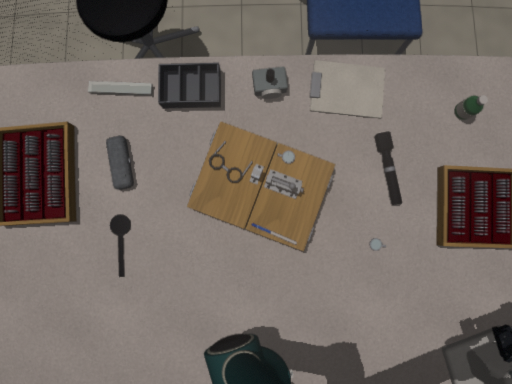

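View pics/scene1.png

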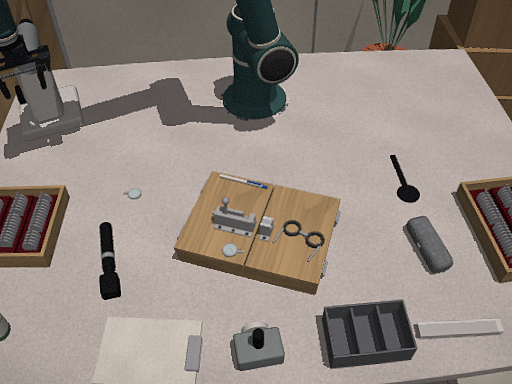

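The top view shows the case at about (262,185), yawed about -20°. The keeper is near (257,172) and the housing near (285,184). In the scene view the knob is at (225,201), standing upright. Next I'll fit the poses.

```bash
cat >> h.py <<'E'
from scipy.optimize import minimize, least_squares
E
python3 - <<'E'
from h import *
import itertools
V=np.array(list(itertools.product((-.133,.133),(-.18,.18),(0,.06))))
def hull(pts): 
    m=np.zeros((1536,2048),np.uint8); cv2.fillConvexPoly(m,cv2.convexHull(np.round(np.array(pts)*4+1.5).astype(np.int32)),1); return m
def mk(l,c):
    capture(c); r=trace(l,c)[0]['region'].astype(np.uint8)
    k=max(cv2.findContours(r,0,2)[0],key=cv2.contourArea)
    return hull(k[:,0].astype(float))
M={c:mk('case',c) for c in('top','scene')}
def R(a): return np.array([[np.cos(a),-np.sin(a),0],[np.sin(a),np.cos(a),0],[0,0,1]])
def cost(p,cs=('top','scene')):
    t=0
    for c in cs:
        h=hull([proj(c,R(p[2])@v+[p[0],p[1],0]) for v in V]); t+=1-(h&M[c]).sum()/(h|M[c]).sum()
    return t
for cs in(('top','scene'),('top',),('scene',)):
    r=minimize(cost,[.6,-.02,-.36],args=(cs,),method='Nelder-Mead',options=dict(initial_simplex=[[.6,-.02,-.36],[.62,-.02,-.36],[.6,0,-.36],[.6,-.02,-.3]]))
    print(cs,r.x.round(4),np.degrees(r.x[2]),r.fun)
    if len(cs)==2:p=r.x
# reference: knob candidates & bolt location in case frame
for q in([.5903,-.0835,.0878],[.5772,-.0801,.0939],[.5641,-.1077,.1357]): print((R(p[2]).T@(np.array(q)-[p[0],p[1],0])).round(4))
im=cv2.imread('pics/scene1.png'); cv2.imwrite('pics/crop1.png',cv2.resize(im[170:300,170:350],None,fx=4,fy=4,interpolation=2))
E
```

```text
('top', 'scene') [ 0.5714 -0.0266 -0.3753] -21.502720809059205 0.04846178999192141
('top',) [ 0.5701 -0.0288 -0.3773] -21.614913199099362 0.020973167528995695
('scene',) [ 0.5731 -0.0272 -0.3677] -21.069963930941924 0.020830509438004796
[ 0.0384 -0.046   0.0878]
[ 0.025  -0.0476  0.0939]
[ 0.0229 -0.0781  0.1357]
```

View pics/crop1.png

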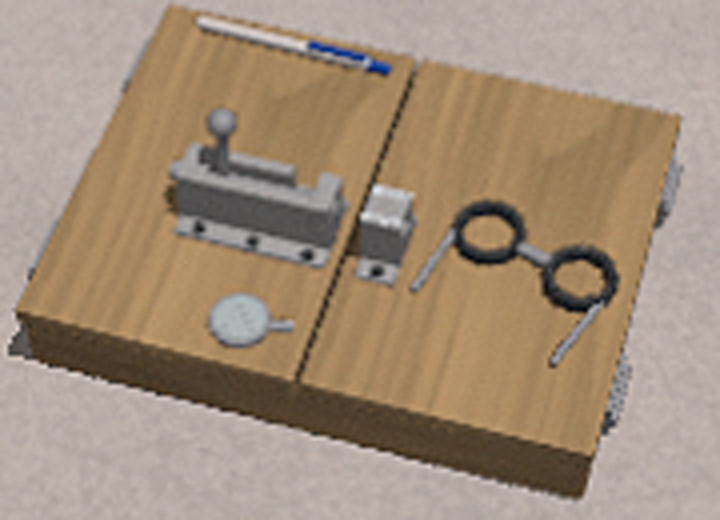

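The crop confirms an upright handle at the withdrawn end, with the knob at scene pixel (225,200). The -x side faces the robot and is clear. I'll move above it.

```bash
python3 -m inch '.02 -.016 0 0 -.3;.05 -.04 0 0 -.3;.072 -.057 0 0 -.3;.072 -.057 0 0 -.3;.072 -.057 0 0 -.3;.072 -.057 0 0 -.3;.072 -.057 0 0 -.3;.072 -.057 0 0 -.3;.072 -.057 0 0 -.3;.072 -.057 0 0 -.3' 10
cat >> h.py <<'E'
def ray(c,px,z):
    f=lambda s: proj(c,[s[0],s[1],z])-px
    return least_squares(f,[.57,-.1]).x
def totool(p):
    from scipy.spatial.transform import Rotation as Ro
    s=read_state();w,x,y,zz=s['tool_rot'];r=Ro.from_quat([x,y,zz,w])
    ex=r.as_matrix()[:,0];print('t',s['time'],'pos',s['tool_pos'].round(4) if hasattr(s['tool_pos'],'round') else s['tool_pos'],'xang',np.degrees(np.arctan2(ex[1],ex[0])),'F',np.round(s['ft_force'],1),'op',s['opening'])
    d=r.inv().apply(np.array(p)-s['tool_pos'])/.5; print('units',d.round(4)); return d
E
python3 -c "
from h import *
k=ray('scene',np.array([224.9,200.1]),.138);print(k);totool([*k,.24])"
```

```text
time: 2.2
tool_pos: [0.4357, -0.2985, 0.261]
tool_rot: [0.0, 0.988, 0.154, 0.0]
ft_force: [0.8, -0.6, 1.2]
opening: 0.648
gripper_force: 0.0
[ 0.56446697 -0.11085639]
t 2.2 pos [ 0.4357 -0.2985  0.261 ] xang 17.696671857107894 F [ 0.8 -0.6  1.2] op 0.6478324814455699
units [ 0.3594 -0.2793  0.0421]
```

```bash
python3 -m inch '.07 -.055 .006 0 -.3;.07 -.055 .006 0 -.3;.07 -.055 .006 0 -.3;.07 -.055 .006 0 -.3;.055 -.042 .006 0 -.3;.0244 -.0173 .006 .0436 -.3;0 0 .006 .0436 -.3;0 0 0 .0436 -.3;0 0 0 .0436 -.3;0 0 0 .0436 -.3'
python3 - <<'E'
from h import *
snap('wrist','w1'); print(spot_in('knob','wrist')[:3], spot_in('bolt','wrist')[:2])
snap('scene','s2'); 
print(proj('wrist',[.5645,-.1109,.138]))
totool([.5645,-.1109,.141])
E
```

```text
time: 3.2
tool_pos: [0.5634, -0.1123, 0.2397]
tool_rot: [-0.0, 0.982, -0.189, -0.0]
ft_force: [0.1, -0.3, -0.7]
opening: 0.648
gripper_force: 0.0
[{'location': [0.5656, -0.1105, 0.1454], 'score': 0.84}] [{'location': [0.5835, -0.0827, 0.0918], 'score': 0.87}]
[251.79745458 196.96313211]
t 3.4 pos [ 0.5636 -0.1128  0.2398] xang -21.345233920385475 F [-0.8 -0.1 -0.2] op 0.6548489289754178
units [ 0.0004 -0.0043  0.1976]
```

View pics/w1.png

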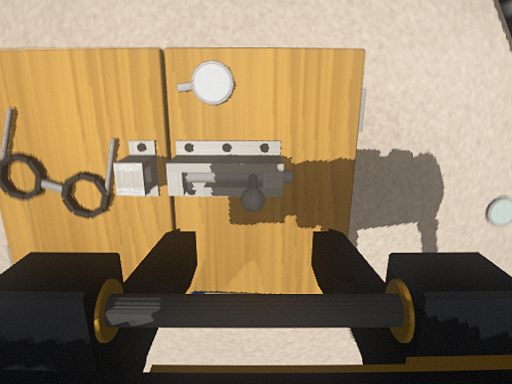

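The wrist view shows the knob at (252,196). The prediction was (252,197), and the barrel is level in the image, so position and yaw agree. I'll descend and grip.

```bash
python3 -m inch '.0004 -.0043 .03 0 -.3;0 0 .04 0 -.3;0 0 .04 0 -.3;0 0 .04 0 -.3;0 0 .03 0 -.3;0 0 .0176 0 -.3;0 0 0 0 -.3;0 0 0 0 .9;0 0 0 0 .9;0 0 0 0 .9' 15; python3 -m inch '0 0 0 0 1;0 0 0 0 1;0 0 0 0 1;0 0 0 0 1;0 0 0 0 1;0 0 0 0 1;0 0 0 0 1;0 0 0 0 1;0 0 0 0 1;0 0 0 0 1'
python3 - <<'E'
from h import *
totool([.5645,-.1109,.141])
E
```

```text
time: 4.4
tool_pos: [0.5656, -0.1116, 0.1421]
tool_rot: [0.0, 0.982, -0.187, 0.001]
ft_force: [-0.4, -0.1, -1.2]
opening: 0.4
gripper_force: 0.0
time: 5.4
tool_pos: [0.565, -0.1116, 0.1413]
tool_rot: [0.0, 0.982, -0.187, 0.0]
ft_force: [-0.2, -2.0, 5.0]
opening: 0.184
gripper_force: 14.6
t 5.4 pos [ 0.565  -0.1116  0.1413] xang -21.54433362761931 F [-0.2 -2.   5. ] op 0.18374800739547179
units [-0.0015 -0.0008  0.0006]
```

```bash
python3 -m inch '0 -.008 0 0 1;0 -.012 0 0 1;0 -.012 0 0 1;0 -.012 0 0 1;0 -.012 0 0 1;0 -.012 0 0 1;0 -.012 0 0 1;0 -.006 0 0 1;0 0 0 0 1;0 0 0 0 1' 15
python3 - <<'E'
from h import *
totool([.565,-.1116,.141])
E
```

```text
time: 6.4
tool_pos: [0.581, -0.0713, 0.1413]
tool_rot: [-0.0, 0.982, -0.187, 0.0]
ft_force: [-0.5, -0.9, 4.6]
opening: 0.18
gripper_force: 14.6
t 6.4 pos [ 0.581  -0.0713  0.1413] xang -21.533197705902385 F [-0.5 -0.9  4.6] op 0.18022868115197968
units [-0.0002  0.0867  0.0006]
```

```bash
python3 -m inch '0 -.003 0 0 1;0 -.003 0 0 1;0 -.003 0 0 1;0 -.002 0 0 1;0 -.002 0 0 1;0 -.002 0 0 1;0 -.001 0 0 1;0 0 0 0 1;0 0 0 0 1;0 0 0 0 1'
python3 - <<'E'
from h import *
totool([.565,-.1116,.141])
snap('wrist','w2'); print(spot_in('knob','wrist')[:1])
E
```

```text
time: 7.4
tool_pos: [0.5835, -0.0652, 0.1413]
tool_rot: [0.001, 0.982, -0.187, 0.0]
ft_force: [-2.8, -4.0, 5.5]
opening: 0.188
gripper_force: 14.6
t 7.4 pos [ 0.5835 -0.0652  0.1413] xang -21.53106529449377 F [-2.8 -4.   5.5] op 0.1878323467541929
units [-0.0003  0.1     0.0008]
[{'location': [0.588, -0.0639, 0.1436], 'score': 0.78}]
```

View pics/w2.png

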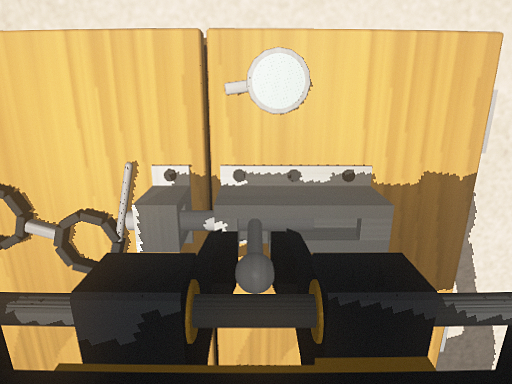

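The rod now reaches the keeper and the handle stem is at (255,235), beside the notch. I'll press a little further to seat it against the stop.

```bash
python3 -m inch '0 -.002 0 0 1;0 -.002 0 0 1;0 -.002 0 0 1;0 0 0 0 1;0 0 0 0 1;0 0 0 0 1;0 0 0 0 1;0 0 0 0 1;0 0 0 0 1;0 0 0 0 1'
python3 - <<'E'
from h import *
totool([.565,-.1116,.141])
E
```

```text
time: 8.5
tool_pos: [0.5837, -0.0646, 0.1413]
tool_rot: [0.003, 0.982, -0.187, -0.0]
ft_force: [-5.7, -11.1, 6.6]
opening: 0.183
gripper_force: 14.5
t 8.5 pos [ 0.5837 -0.0646  0.1413] xang -21.498813459685007 F [ -5.7 -11.1   6.6] op 0.1830989019058027
units [-0.0003  0.1011  0.0011]
```

It is at the stop, with about 12 N against it. I'll ease off a little and follow the arc for the first 45°.

```bash
python3 -m inch '-.0078 .003 .0003 0 1;-.0078 0 .0009 0 1;-.0077 0 .0015 0 1;-.0076 0 .0021 0 1;-.0074 0 .0027 0 1;-.0071 0 .0033 0 1;-.0069 0 .0038 0 1;-.0065 0 .0044 0 1;-.0062 0 .0049 0 1;-.0058 0 .0053 0 1'
python3 - <<'E'
from h import *
totool([.5837,-.0646,.1413])
E
```

```text
time: 9.5
tool_pos: [0.5513, -0.0521, 0.1249]
tool_rot: [0.002, 0.982, -0.187, 0.001]
ft_force: [4.6, -11.4, -6.1]
opening: 0.18
gripper_force: 15.3
t 9.5 pos [ 0.5513 -0.0521  0.1249] xang -21.501314062053893 F [  4.6 -11.4  -6.1] op 0.18028084035118414
units [ 0.0695 -0.0004 -0.0326]
```

```bash
python3 -m inch '-.0053 0 .0058 0 1;-.0049 0 .0062 0 1;-.0044 0 .0065 0 1;-.0038 0 .0069 0 1;-.0033 0 .0071 0 1;-.0027 0 .0074 0 1;-.0021 0 .0076 0 1;-.0015 0 .0077 0 1;-.0009 0 .0078 0 1;-.0003 0 .0078 0 1'
python3 -m inch '0 0 .001 0 1;0 0 .001 0 1;0 0 .001 0 1;0 0 0 0 1;0 0 0 0 1;0 0 0 0 1;0 0 0 0 1;0 0 0 0 1;0 0 0 0 1;0 0 0 0 1'
python3 - <<'E'
from h import *
totool([.5837,-.0646,.1413])
snap('wrist','w3'); print(spot_in('knob','wrist')[:1])
E
```

```text
time: 10.5
tool_pos: [0.538, -0.0467, 0.0907]
tool_rot: [0.002, 0.982, -0.186, 0.001]
ft_force: [-0.4, -9.6, 1.6]
opening: 0.178
gripper_force: 14.6
time: 11.5
tool_pos: [0.5381, -0.0467, 0.0899]
tool_rot: [0.002, 0.982, -0.186, 0.001]
ft_force: [-1.1, -10.0, 4.9]
opening: 0.182
gripper_force: 14.3
t 11.5 pos [ 0.5381 -0.0467  0.0899] xang -21.492209817917132 F [ -1.1 -10.    4.9] op 0.18225567582987512
units [ 0.0983  0.0002 -0.1026]
[{'location': [0.5534, -0.0525, 0.0937], 'score': 0.75}]
```

View pics/w3.png

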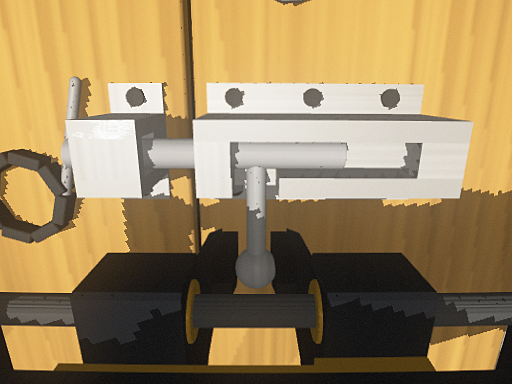

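The handle lies through the notch, with the stem at (258,210) and the knob at (255,268). I'll press gently further to make sure it is at its stop.

```bash
python3 -m inch '0 0 .002 0 1;0 0 .002 0 1;0 0 .002 0 1;0 0 0 0 1;0 0 0 0 1;0 0 0 0 1;0 0 0 0 1;0 0 0 0 1;0 0 0 0 1;0 0 0 0 1'
python3 - <<'E'
from h import *
totool([.5837,-.0646,.1413])
E
```

```text
time: 12.6
tool_pos: [0.5382, -0.0467, 0.0875]
tool_rot: [0.002, 0.982, -0.186, 0.001]
ft_force: [-2.9, -10.0, 8.8]
opening: 0.178
gripper_force: 14.1
t 12.6 pos [ 0.5382 -0.0467  0.0875] xang -21.48841223246948 F [ -2.9 -10.    8.8] op 0.1776978620046964
units [ 0.0981  0.0003 -0.1074]
```

```bash
python3 -m inch '0 .002 -.001 0 .3;0 0 0 0 0;0 0 0 0 0;0 0 0 0 0;0 0 0 0 0;0 0 -.02 0 0;0 0 -.04 0 0;0 0 -.06 0 0;0 0 -.06 0 0;0 0 -.06 0 0'
python3 - <<'E'
from h import *
t=read_state();snap('wrist','w4'); print(spot_in('knob','wrist')[:1]); snap('scene','s4'); print(spot_in('knob','scene')[:2])
R=np.deg2rad(-21.5);e=np.array([np.cos(R),np.sin(R)]);k=np.array([.5837,-.0646])
for th in(1.3,1.45,1.57):
  P=[*(k-.05*np.sin(th)*e),.088+.05*np.cos(th)];print(th,P,proj('wrist',P),proj('scene',P))
a=cv2.imread('pics/w4.png');b=cv2.imread('pics/s4.png')[170:260,180:300]
cv2.imwrite('pics/c4.png',np.hstack([cv2.resize(a,(440,330)),cv2.resize(b,(440*4//5,330*4//5)*1)[:330] if 0 else cv2.resize(b,(350,330))]))
totool([*(k-.05*e),.14])
E
```

```text
time: 13.6
tool_pos: [0.5372, -0.045, 0.2088]
tool_rot: [-0.0, 0.982, -0.187, 0.0]
ft_force: [0.9, 0.5, 0.1]
opening: 0.499
gripper_force: 0.0
[{'location': [0.5505, -0.0534, 0.096], 'score': 0.9}]
[{'location': [0.5476, -0.0549, 0.0917], 'score': 0.43}]
1.3 [np.float64(0.5388744268257482), np.float64(-0.04694273715121805), np.float64(0.10137494143122937)] [256.54914539 193.31779998] [251.32009787 200.20179441]
1.45 [np.float64(0.5375181196587323), np.float64(-0.046408473549978874), np.float64(0.09402513846836832)] [256.47988707 192.26357158] [251.552954   201.70964886]
1.57 [np.float64(0.5371791363511883), np.float64(-0.04627494447407872), np.float64(0.08803981633553666)] [256.42958551 190.44486073] [251.6424443  203.16758711]
t 13.8 pos [ 0.5378 -0.0451  0.2082] xang -21.54078083267438 F [-0.2 -0.5 -0.2] op 0.49934129399214067
units [-0.0007  0.0027  0.1364]
```

View pics/c4.png

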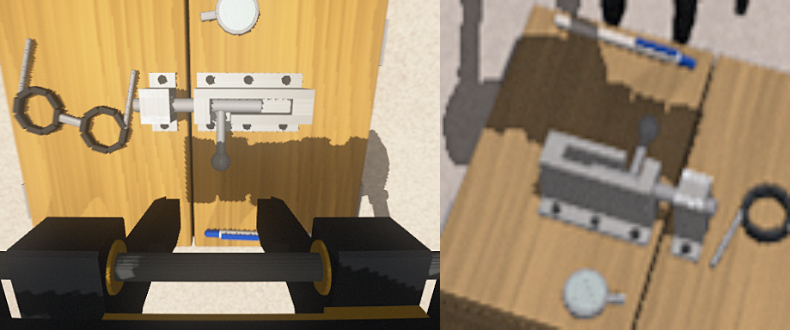

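Both views put the knob where a level handle should be: scene (251.7,204.4) against a predicted (251.6,203.2). As a final check I'll press lightly on it from above with closed fingers, then withdraw.

```bash
python3 -m inch '0 .002 .02 0 1;0 0 .03 0 1;0 0 .04 0 1;0 0 .03 0 1;0 0 .02 0 1;0 0 .01 0 1;0 0 .006 0 1;0 0 .006 0 1;0 0 .005 0 1;0 0 .004 0 1'
python3 -m inch '0 0 .004 0 1;0 0 .004 0 1;0 0 .003 0 1;0 0 .002 0 1;0 0 0 0 1;0 0 0 0 1;0 0 0 0 1;0 0 0 0 1;0 0 0 0 1;0 0 0 0 1'
```

```text
time: 14.8
tool_pos: [0.5373, -0.0462, 0.1218]
tool_rot: [-0.0, 0.982, -0.187, 0.001]
ft_force: [-0.1, -0.2, 0.1]
opening: 0.009
gripper_force: 0.0
time: 15.8
tool_pos: [0.5374, -0.0461, 0.1177]
tool_rot: [-0.0, 0.982, -0.187, 0.0]
ft_force: [-7.1, 1.7, 16.3]
opening: 0.006
gripper_force: 7.9
```

It is firmly at its stop, taking 16 N at the level-handle height. I'll withdraw.

```bash
python3 -m inch '0 0 -.02 0 1;0 0 -.04 0 1;0 0 -.06 0 1;0 0 -.06 0 1;0 0 -.06 0 1;0 0 -.04 0 1;0 0 -.02 0 1;0 0 0 0 1;0 0 0 0 1;0 0 0 0 1'
python3 - <<'E'
from h import *
snap('wrist','w5'); print(spot_in('knob','wrist')[:1]); print(read_state()['ft_force'])
k=[.5372,-.0463,.088];print(proj('wrist',k))
E
```

```text
time: 16.8
tool_pos: [0.5359, -0.046, 0.263]
tool_rot: [0.0, 0.982, -0.187, -0.002]
ft_force: [-0.0, 0.2, 0.9]
opening: 0.004
gripper_force: 0.0
[{'location': [0.5501, -0.0536, 0.0969], 'score': 0.65}]
[-0.50318276 -0.88437565  0.0250009 ]
[254.29610202 171.10150942]
```

View pics/w5.png

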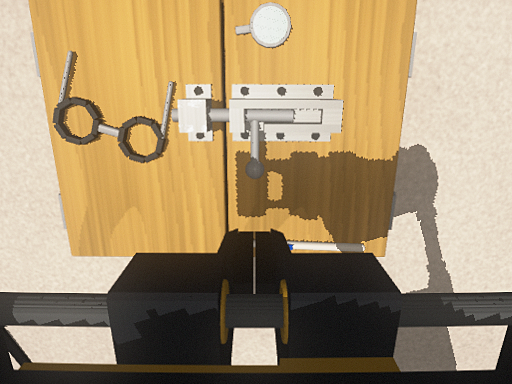

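The rod is through the keeper (195,115) and the handle is flat in the notch, with the knob at (254,169) against a predicted (254,171). The lens, trial frame and pen are where they were.

```bash
python3 -c "
from workcell import workorder
print(workorder.close_job())"
```

```text
the job is handed in; nothing more can be done
None
```

The bolt is fully across into the keeper, its handle is flat down in the notch, the gripper has let go, and the job was handed in at about 17 s.

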